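Release the cam lock of a sealed parts box and slide its hatch open

ROBOT

A 7-joint arm with a two-finger parallel gripper is mounted at the origin on the work surface; the furniture and walls round the work are solid. World frame = base frame: x ahead of the robot, y to its left, z up, the work surface at z = 0. Lengths are in m, angles in rad, forces in N, time in s.
With the tool pointing down it reaches from about 0.425 to 0.95 m from the base axis. Payload 4.7 kg.
Tool frame: the origin (TCP) lies on the centre line of the jaws, within the pads' length; the fingertips stand 8 mm ahead of it and the grasp point (between the pads) lies 11 mm behind it; x points along the fingers, y is the direction in which the jaws open and shut, and the axes are right-handed (so a half turn about x gives the same grasp; the last joint's range is limited). The gripper opens to 85 mm and grips with 20 to 120 N. Pads are 22 mm wide; open, the fingers measure 114 mm over their backs; the gripper's body (76 mm by 85 mm) begins 54 mm behind the grasp point. The pads swing forward as they close: fully open they stand 13 mm farther back than shut.
Start: joints at [1.32, 0.469, -0.049, 1.532, 0.024, 1.141, -0.082], TCP at [0.149, -0.658, 0.239] pointing down, gripper open.
Joint ranges: [-2.59, 2.59], [-0.33, 1.99], [-1.39, 1.29], [0.1, 2.45], [-1.04, 4.18], [0.21, 1.99], [-2.66, 2.66]. Speed limits (rad/s): [2.57, 2.57, 3.14, 3.14, 3.14, 3.14, 3.14].

INTERFACE

Orientations are given as a unit quaternion [w, x, y, z].
In Python, from workcell import state, grab_frame, get_calibration, close_job, masks_of gives the robot as it stands.
- The arm moves only by the tool apply_moves, never from a script. Its argument "targets" is a list that holds one entry, the list of rows, each a list of 5 numbers: the closure, from 0 (fully open) to 1 (shut), then the shift along the tool's x, y, z in mm, then the turn about the tool's x in degrees. In form: [[[fingers, tx, ty, tz, spin], ...]]. A call has 1 to 12 rows; each row is the pose to reach, as a shift and turn from the pose commanded when the call began, along the tool's axes at that moment; what a row does not reach only later rows make up. A row lasts 1/8 s, in which the tool goes at most 62.5 mm and 10.7 degrees, less where a joint would pass 70% of its speed; a pose out of reach is approached as far as the arm can. A call with a gripper value outside its range is refused whole. The fingers move at their own pace and stop on an object; the grip force is fixed at half the most. Time passes only in rows, so rows that repeat a pose let the fingers close. It gives the time, the measured TCP pose, the force and the opening at its end, in the units of the state.
- state(): the state, without advancing time (a new reading comes with each control period).
- grab_frame(name): name is "side" or "top" or "wrist"; returns (picture, depth): 480x640x3 uint8, red, green, blue; 480x640 float32, m along the optical axis (not along the pixel's ray), 0 where there is no reading.
- get_calibration(name): a dict with "intrinsics" (3x3 intrinsics, pixels), "R" (3x3) and "t" (3): a world point X has camera coordinates R X + t; the wrist camera has in their place "T_tool_cam" (4x4, takes a point from camera to tool coordinates, whose origin is the TCP and whose axes are the tool frame's). Camera axes: x right, y down, z forward; pixel columns grow to the right and rows downward; lengths in m; the calibration is good to about 2 mm. A picture is of the moment at which its call begins: read the wrist's pose just before it. get_calibration takes no time and is no camera call.
- close_job(): hands the job in, once; it reports no verdict.
Trained networks look in the newest picture that a camera, given by its name, has taken for a name from the list of things; names that differ only in an ending like _2 or _b are one class to them, and where a whole thing is asked for, a point or a joint stands for the part that bears it (a point fixed in the world has none). Each returns a list of dicts, best first, with "conf" (0 to 1); they miss things now and then, are a little off and sometimes report something else, mostly with a low value. They report only what shows in the picture. A call takes as long as a camera call. They do not tell look-alikes from the thing itself.
- masks_of(camera, thing): "region" (480x640 bool, what is visible of it) and "bbox" ([left, top, right, bottom] in pixels, round what is visible of it).
The state is a dict: "time": time; "joint_pos": joint angles; "joint_velocities": joint speeds; "joint_torque": joint torques, N m; "tcp_pos": TCP position; "tool_rot": TCP orientation; "wrist_force": force on the tool from outside, world axes, zero at the start; "wrist_torque": the same for the moment, N m; "width": finger opening in m.
Only numpy, scipy, OpenCV 4.12 (cv2) and the standard library are available. Lean on these libraries where they do the work, as an engineer would, in place of code of your own. Each camera call takes 0.05 s, during which the arm holds its last target.

TASK

Open the grey steel parts box so that the steel weights stored in it can be reached. Turn the black cam knob clockwise until the sprung bolt drops fully into the cam's notch and stays there by itself; then lift the hatch by its bridge handle out of its recessed seat, slide it sideways along its channels, away from the well, right up to the end stop, and leave it lying flat on the deck there. Leave the things around the box where they are.

Things in the scene. Friction and masses are not known exactly. Their poses are not given: they have to be found in the camera images.
- parts_box: Fixed grey box, 132 x 238 mm, grey cam block (97 x 88 mm, top z = 60 mm) on its front (-x) side. Origin: on the bench under the well's centre, also the closed hatch's centre. +x points away from the cam block, +y along the channels to deck and end stop. Hatch seat at z = 56 mm in a recess 100 mm square, 6 mm deep. Cam axis at x = -120 mm, y = 0; the bolt runs from it along y = 0 to the hatch.
- end_stop (a point): Foot of the end stop's face, at x = 0, y = 152 mm, z = 62 mm of the box: the hatch's edge comes to it. The flat deck (z = 62 mm) runs from here back to y = 50 mm. Steel channels along both sides (webs at x = +-58 mm, lips in to x = +-51 mm, top z = 83 mm) guide the hatch and let it rise at most 12 mm off its seat. Axes as the box's.
- cam_knob (a joint): Knob angle, rad, growing clockwise seen from above, range -0.15 to 1.95. At 1.30 nose and notch point along the box's +x at the bolt's roller and it drops in; before, the nose stands (1.30 - value) counter-clockwise of that. Let go within 0.15 of 1.30 the spring turns the knob home; held off-centre, the bolt stays partly out; turned past, it is pushed out again. Needs 0.05 to 0.35 N m.
- knob_grip (a point): Centre of the black bar grip of the cam knob, on the axis of turning, z = 100 mm. The bar is 12 mm thick, about 44 mm long with its pointed nose, and stands from z = 78 to 112 mm; the notched steel cam disc below is 60 mm across, top at z = 69 mm. Its x axis runs along the bar to the nose and turns with it; z is up.
- cam_bolt (a joint): Travel of the sprung bolt (flat steel bar 10 mm wide with a roller on its tail), m. 0: thrown 7.5 mm into the slot in the hatch's front edge, so that the hatch can neither rise more than 2 mm nor slide. 0.010: drawn back with its roller fully down in the cam's notch, clear of the hatch. A spring (5 to 8 N) pulls it towards the notch.
- hatch_grip (a point): Centre of the hatch's handle bar, 56 mm long along the hatch's x, 12 mm thick, 18 mm tall, 20 mm clear of the plate; 40 mm above the plate's underside. Closed: at x = y = 0, z = 96 mm of the box; on the deck 6 mm higher; against the stop at y = 104 mm. Loose steel hatch, 0.28 to 0.46 kg, plate 96 x 96 x 12 mm, its four ears run in the channels with 2 mm play. Axes as the box's.
- scrap_dish: Bystander: small black dish, 75 mm wide, 18 mm high, in the corner beside the cam block; origin under its centre.
- loose_weight: Bystander: turned steel weight, 33 mm wide, 28 mm high, near the dish; origin under its centre.
- red_screwdriver: Bystander: screwdriver 164 mm long with a 20 mm handle, lying right of the cam block; origin under its middle.
- blue_bottle: Bystander: white squeeze bottle with a blue needle cap, 34 mm wide, 100 mm high, right of the box; origin under its centre.
Mind the look-alikes: they are no part of the job. Leave any orange look-alike of the part that bears hatch_grip alone.

How it is judged:
On the way, in this order (a step that is already met when the one before it is completed fails the run):
1. the bolt has dropped fully into the cam's notch, with the hatch still on its seat (value of joint cam_bolt above 0.0085 m and z of hatch_grip in the frame of parts_box below 0.1 m), for 0.2 s.
2. the hatch has been lifted out of its recess (z of hatch_grip in the frame of parts_box above 0.101 m), for 0.05 s.
At the end, for the whole second after the job is handed in: The bolt rests in the cam's notch (travel over 8.5 of 10 mm), and the hatch lies flat (within 0.03 rad) on the deck in its channels, its edge within 6 mm of the end stop (handle more than 98 mm along the box's y, at deck height within about 2 mm), let go and at rest (value of joint cam_bolt above 0.0085 m and y of hatch_grip in the frame of parts_box above 0.098 m and z of hatch_grip in the frame of parts_box between 0.1005 and 0.104 m and angle between hatch_grip's own z axis and vertical below 0.03 rad); the robot touches nothing.
It fails at once if a bystander beside the box (dish, weight, screwdriver, blue-capped bottle) is pushed more than 3 cm (distance of any of scrap_dish, loose_weight, red_screwdriver, blue_bottle from where it was at the start of the episode above 0.03 m).
It also fails if it takes over 42 s, if anything falls off the work surface, if the arm or the gripper's body presses on something with over 40 N, if the wrist force passes 120 N, or if a joint passes its speed limit or range.

## Working session

There is one attempt and no reset: what is moved stays moved. The work goes in short steps, Python scripts to look and compute and a tool call to move; the robot and the scene stay as the last step left them, time stands still between calls to the robot, and variables do not carry over. Pictures are saved under pics/ and viewed, and the job is handed in when it is done.

Besides the shell and the picture viewer there is one more tool, called after "Emit:" as name(argument=value, ...) on one line, values as JSON. apply_moves: Moves the arm, as the interface text tells. Its arguments: {"type":"object","properties":{"targets":{"type":"array"}},"required":["targets"]}

```bash
mkdir -p pics; ls; python3 - <<'E'
from workcell import *
import cv2,numpy as np
s=state();print({k:np.round(v,3).tolist() for k,v in s.items()})
for n in("side","top"):
    p,d=grab_frame(n);cv2.imwrite(f"pics/{n}0.png",p[:,:,::-1]);np.save(f"pics/{n}0_d.npy",d)
    c=get_calibration(n);print(n,{k:np.round(v,4).tolist() for k,v in c.items()})
    for t in("parts_box","cam_knob","hatch_grip","cam_bolt"):
        for m in masks_of(n,t):print(n,t,round(m['conf'],2),m['bbox'])
print({k:np.round(v,4).tolist() for k,v in get_calibration("wrist").items()})
E
```

```text
pics
{'time': 0.0, 'joint_pos': [1.32, 0.469, -0.049, 1.534, 0.024, 1.141, -0.082], 'joint_velocities': [-0.001, -0.001, 0.0, -0.0, 0.0, -0.001, -0.001], 'joint_torque': [0.0, -51.032, -0.046, -23.772, 0.011, 0.008, 0.0], 'tcp_pos': [0.148, -0.658, 0.238], 'tool_rot': [-0.078, -0.703, -0.079, 0.703], 'wrist_force': [-0.469, 0.065, 0.321], 'wrist_torque': [-0.025, 0.016, 0.017], 'width': 0.085}
side {'intrinsics': [[589.0627, 0.0, 317.9658], [0.0, 589.0627, 239.9379], [0.0, 0.0, 1.0]], 'R': [[-0.9615, -0.2745, 0.0116], [-0.1725, 0.5703, -0.8031], [0.2139, -0.7742, -0.5957]], 't': [0.4715, 0.1158, 1.3376]}
side parts_box 0.97 [210.4, 203.7, 342.2, 296.6]
side parts_box 0.43 [329.4, 230.2, 362.9, 248.0]
side cam_knob 0.79 [302.5, 220.8, 335.1, 249.9]
side hatch_grip 0.96 [326.0, 366.8, 405.2, 431.9]
side hatch_grip 0.63 [246.3, 208.7, 295.5, 241.2]
top {'intrinsics': [[484.7808, 0.0, 326.7318], [0.0, 484.7808, 238.6347], [0.0, 0.0, 1.0]], 'R': [[0.0108, -0.9999, 0.0042], [-0.998, -0.011, -0.063], [0.063, -0.0035, -0.998]], 't': [0.0269, 0.4622, 1.4663]}
top parts_box 0.58 [273.4, 162.6, 361.3, 249.6]
top cam_knob 0.66 [319.1, 224.7, 335.9, 242.9]
top hatch_grip 0.95 [315.8, 172.7, 355.7, 211.6]
top hatch_grip 0.83 [183.0, 273.6, 225.7, 317.6]
{'intrinsics': [[389.0123, 0.0, 323.0555], [0.0, 389.0123, 247.1676], [0.0, 0.0, 1.0]], 'T_tool_cam': [[0.0004, -0.3204, 0.9473, -0.1353], [1.0, 0.0009, -0.0001, 0.0001], [-0.0008, 0.9473, 0.3204, -0.0824], [0.0, 0.0, 0.0, 1.0]]}
```

View pics/top0.png

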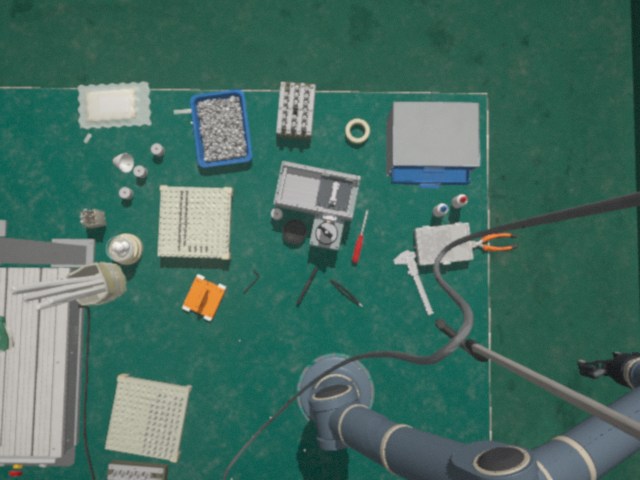

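View pics/side0.png

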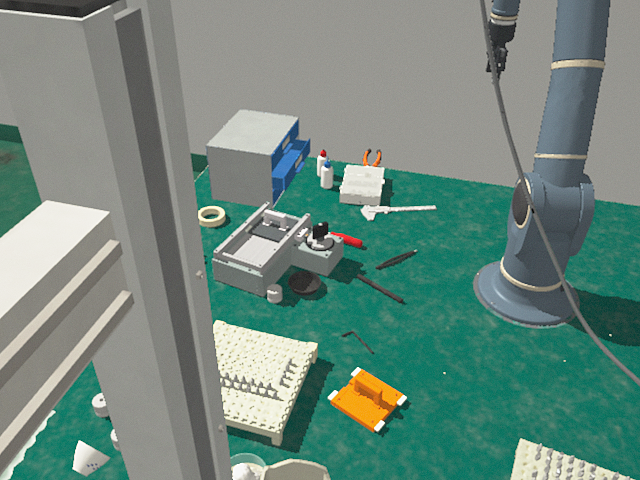

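```bash
python3 - <<'E'
import cv2
p=cv2.imread("pics/top0.png")[150:270,250:390]
cv2.imwrite("pics/top0z.png",cv2.resize(p,None,fx=5,fy=5,interpolation=cv2.INTER_CUBIC)[:600])
E
```

```text
(no output)
```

View pics/top0z.png

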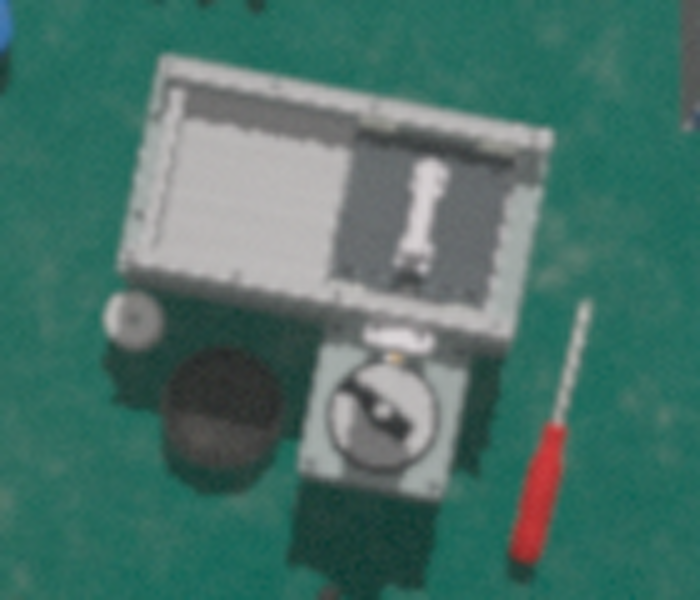

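```bash
cat > h.py <<'E'
from workcell import *
import cv2,numpy as np
from scipy.spatial.transform import Rotation as Ro
def rot(q): return Ro.from_quat([q[1],q[2],q[3],q[0]]).as_matrix()
def cam(n,s=None):
    c=get_calibration(n);K=c['intrinsics']
    if n=='wrist':
        T=c['T_tool_cam'];Rt=rot(s['tool_rot']);R=(Rt@T[:3,:3]);C=Rt@T[:3,3]+s['tcp_pos']
    else: R=c['R'].T;C=-R@c['t']
    return K,R,C   # world = R pc + C
def atz(n,uv,z,s=None):
    K,R,C=cam(n,s);r=R@np.linalg.inv(K)@np.array([*uv,1.]);return C+r*(z-C[2])/r[2]
def cloud(n,d,s=None):
    K,R,C=cam(n,s);v,u=np.mgrid[0:480,0:640]
    P=np.stack([u,v,np.ones_like(u)],-1)@np.linalg.inv(K).T*d[...,None]
    return P@R.T+C
def proj(n,X,s=None):
    K,R,C=cam(n,s);p=(np.asarray(X)-C)@R@K.T;return p[...,:2]/p[...,2:]
E
python3 - <<'E'
from h import *
np.set_printoptions(precision=4,suppress=True)
d=np.load("pics/top0_d.npy");P=cloud("top",d)
z=lambda a,b:(250+a/5,150+b/5)
print("knob",atz("top",z(380,410),.112), atz("top",z(383,420),.069))
print("hnd",atz("top",z(422,212),.105))
for a,b,h in[(550,135,.083),(165,60,.083),(122,270,.083),(510,345,.083)]:print(atz("top",z(a,b),h),P[int(150+b/5),int(250+a/5)])
for n in("parts_box","cam_knob","hatch_grip"):
    pass
for a,b in[(420,240),(240,200),(383,412),(380,480)]:print(P[int(150+b/5),int(250+a/5)])
E
```

```text
knob [0.4747 0.0346 0.112 ] [0.4721 0.0327 0.069 ]
hnd [0.5901 0.0116 0.105 ]
[ 0.64   -0.0636  0.083 ] [ 0.6557 -0.0694  0.0016]
[0.682  0.1632 0.083 ] [0.6806 0.1627 0.0891]
[0.5574 0.1863 0.083 ] [0.5602 0.1898 0.0616]
[ 0.5158 -0.041   0.083 ] [ 0.5245 -0.0456  0.0005]
[0.5722 0.0127 0.1158]
[0.6029 0.1191 0.0621]
[0.4743 0.0346 0.1174]
[0.4371 0.034  0.0606]
```

```bash
python3 - <<'E'
from h import *
np.set_printoptions(precision=4,suppress=True)
s=state();R=rot(s['tool_rot']);print(R)
print(R.T@(np.array([.30,-.42,.30])-s['tcp_pos']))
T=get_calibration('wrist')['T_tool_cam'];print(T)
E
```

```text
[[ 0.0001  0.22   -0.9755]
 [-0.     -0.9755 -0.22  ]
 [-1.      0.     -0.    ]]
[-0.0607 -0.1993 -0.2002]
[[ 0.0004 -0.3204  0.9473 -0.1353]
 [ 1.      0.0009 -0.0001  0.0001]
 [-0.0008  0.9473  0.3204 -0.0824]
 [ 0.      0.      0.      1.    ]]
```

Emit:
apply_moves(targets=[[[0,-30,-41,-53,0],[0,-40,-82,-106,-5],[0,-40,-123,-158,-10],[0,-40,-164,-211,-15],[0,-40,-205,-263,-20],[0,-40,-250,-297,-25],[0,-40,-295,-330,-30],[0,-40,-340,-364,-35],[0,-40,-380,-395,-40],[0,-40,-435,-412,-47],[0,-40,-490,-430,-47],[0,-40,-545,-448,-47]]])

```text
time: 2.0
tcp_pos: [0.4657, -0.0265, 0.2797]
tool_rot: [0.352, 0.614, 0.352, -0.613]
wrist_force: [0.5, -0.9, 1.4]
width: 0.0852
```

```bash
python3 - <<'E'
from h import *
np.set_printoptions(precision=4,suppress=True)
s=state();print(s['time'],s['joint_pos'],s['tcp_pos'],s['width'])
p,d=grab_frame("wrist");cv2.imwrite("pics/w1.png",p[:,:,::-1]);np.savez("pics/w1.npz",d=d,tcp_pos=s['tcp_pos'],tool_rot=s['tool_rot'])
E
```

```text
2.0 [ 0.5188  0.1297 -0.6007  1.9278  0.0826  1.1069 -0.644 ] [ 0.4657 -0.0265  0.2797] 0.08523910461049963
```

View pics/w1.png

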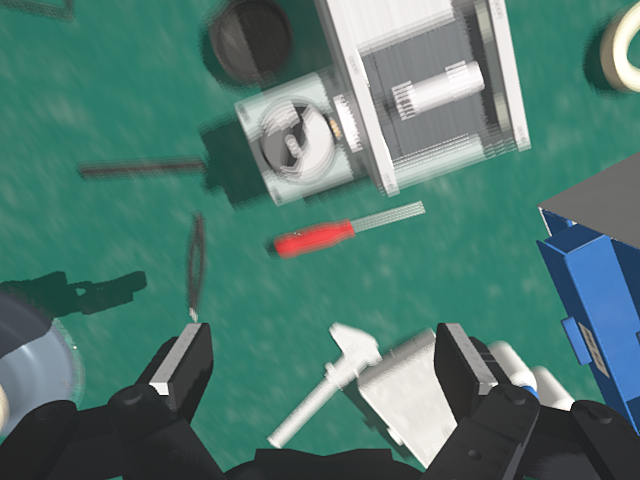

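```bash
cat > snap.py <<'E'
from h import *
import sys
np.set_printoptions(precision=4,suppress=True)
n=sys.argv[1]
s=state();print(s['time'],s['joint_pos'],s['tcp_pos'],s['tool_rot'],s['wrist_force'],s['width'])
p,d=grab_frame("wrist");cv2.imwrite(f"pics/{n}.png",p[:,:,::-1]);np.savez(f"pics/{n}.npz",d=d,tcp_pos=s['tcp_pos'],tool_rot=s['tool_rot'])
x,y,w,h=map(int,sys.argv[2].split(','))
cv2.imwrite(f"pics/{n}z.png",cv2.resize(p[y:y+h,x:x+w,::-1],(800,int(800*h/w)),interpolation=cv2.INTER_CUBIC))
E
python3 snap.py w2 180,0,360,270
```

```text
2.05 [ 0.5127  0.1293 -0.6118  1.9276  0.0781  1.1062 -0.647 ] [ 0.4659 -0.0173  0.2803] [ 0.3546  0.6128  0.3565 -0.6096] [ 0.9747  6.5958 -0.2933] 0.08563074765229366
```

View pics/w2z.png

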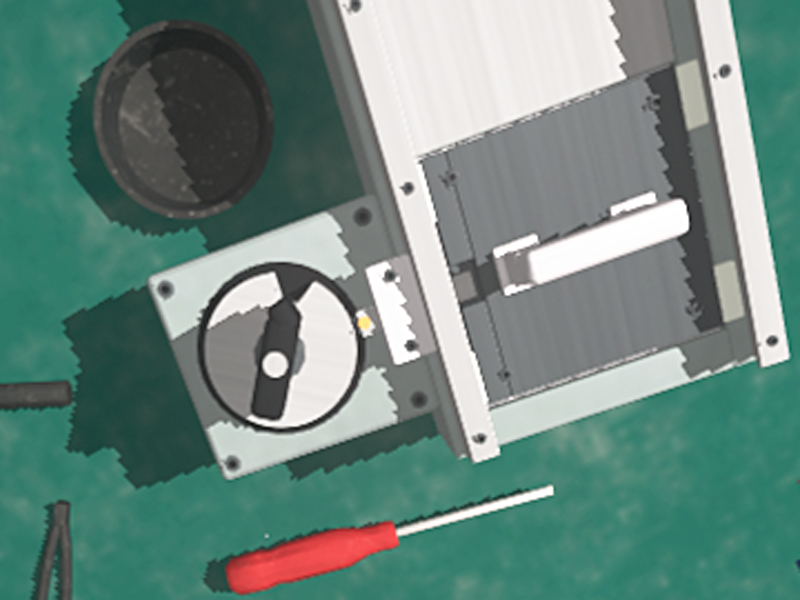

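```bash
python3 - <<'E'
from h import *
np.set_printoptions(precision=4,suppress=True)
f=np.load("pics/w2.npz");s=dict(f);P=cloud("wrist",f['d'],s)
q=lambda a,b:(180+a/2.2222,b/2.2222)
W=lambda a,b,z:atz("wrist",q(a,b),z,s)
ang=lambda v:np.degrees(np.arctan2(v[1],v[0]))
t,n=W(266,416,.112),W(291,300,.112);print("bar",t,n,np.linalg.norm(n-t),ang(n-t),"axis dot",W(274,364,.112))
print("disc c",W(281,347,.069))
a,b=W(530,262,.105),W(688,218,.105);print("handle",a,b,(a+b)/2,ang(b-a),np.linalg.norm(b-a))
a,b=W(485,460,.083),W(345,0,.083);print("lip",a,b,ang(b-a)-90)
a,b=W(788,362,.083),W(712,0,.083);print("lip2",a,b,ang(b-a)-90)
for p in[(274,364),(610,240),(560,330),(480,430)]:
    u,v=map(int,q(*p));print(P[v,u])
E
```

```text
bar [0.4649 0.018  0.112 ] [0.4923 0.0476 0.112 ] 0.04038334981435879 47.25592706146958 axis dot [0.4765 0.0321 0.112 ]
disc c [0.478  0.0334 0.069 ]
handle [0.5692 0.018  0.105 ] [0.6214 0.0045 0.105 ] [0.5953 0.0113 0.105 ] -14.478385997794748 0.05389474575402884
lip [ 0.5268 -0.0427  0.083 ] [0.5552 0.1218 0.083 ] -9.797741782464698
lip2 [ 0.6433 -0.0653  0.083 ] [0.6622 0.061  0.083 ] -8.529758266636932
[0.4768 0.0329 0.1138]
[0.5946 0.0116 0.1078]
[ 0.5761 -0.0143  0.0691]
[ 0.5306 -0.0306  0.0832]
```

```bash
cat > st.py <<'E'
from h import *
import sys
np.set_printoptions(precision=4,suppress=True)
s=state();R=rot(s['tool_rot']);print(s['time'],s['joint_pos'],s['tcp_pos'],s['wrist_force'],s['width']);print(R, "y ang",np.degrees(np.arctan2(R[1,1],R[0,1])))
for a in sys.argv[1:]:
    t=np.array(eval(a));print(t,"shift mm",1000*R.T@(t-s['tcp_pos']))
E
python3 snap.py w3 180,0,360,270;python3 st.py "(.477,.034,.24)"
```

```text
2.1 [ 0.5153  0.1294 -0.6075  1.9274  0.0803  1.1068 -0.641 ] [ 0.4659 -0.0211  0.2802] [ 0.3553  0.6122  0.3559 -0.6102] [ 0.1665 -0.7693  0.2804] 0.08507881790195625
2.15 [ 0.5177  0.1298 -0.603   1.9274  0.0821  1.1072 -0.6395] [ 0.4658 -0.0249  0.2799] [ 0.0648 -0.762  -0.3766] 0.08546265326788673
[[ 0.0012  0.8671 -0.4982]
 [ 0.0002 -0.4982 -0.8671]
 [-1.      0.001  -0.0008]] y ang -29.879303773099878
[0.477 0.034 0.24 ] shift mm [ 39.8921 -19.6435 -56.5793]
```

View pics/w3z.png

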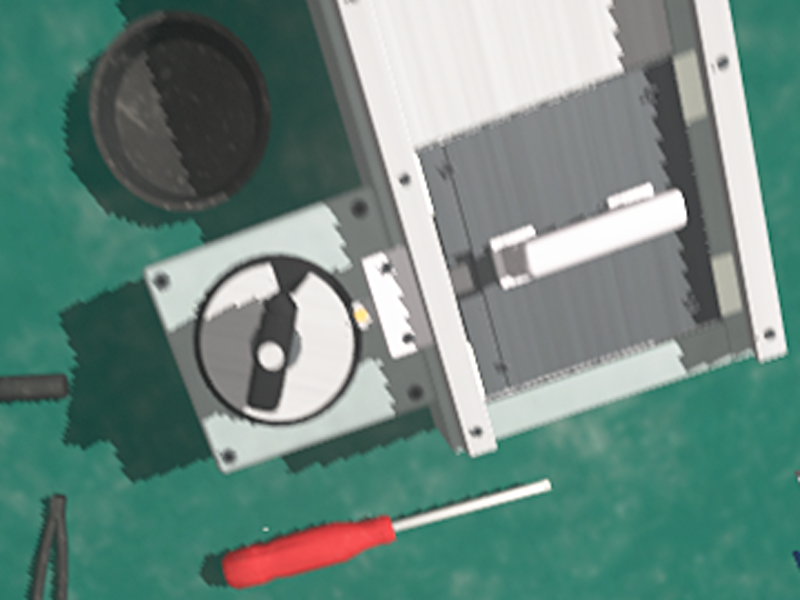

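Emit:
apply_moves(targets=[[[0.3,13,-7,-19,4],[0.5,26,-13,-38,9],[0.5,40,-20,-57,13],[0.5,40,-20,-57,13],[0.5,40,-20,-57,13],[0.5,40,-20,-57,13],[0.5,40,-20,-57,13]]])

```text
time: 3.02
tcp_pos: [0.4773, 0.0302, 0.2397]
tool_rot: [0.28, 0.65, 0.28, -0.649]
wrist_force: [0.1, -0.6, 0.1]
width: 0.0429
```

```bash
python3 snap.py w4 180,80,400,300;python3 st.py
```

```text
3.025 [ 0.3914  0.1972 -0.6146  1.9572  0.1332  1.0259 -1.04  ] [0.4773 0.0302 0.2397] [ 0.2802  0.6495  0.2797 -0.6491] [ 0.0706 -0.6127  0.0888] 0.04288803683023016
3.075 [ 0.3912  0.1973 -0.6148  1.9573  0.1331  1.0258 -1.0401] [0.4773 0.0304 0.2396] [ 0.783   0.2406 -0.212 ] 0.04272772748401634
[[ 0.0007  0.7273 -0.6863]
 [-0.0003 -0.6863 -0.7273]
 [-1.      0.0007 -0.0002]] y ang -43.34148237441267
```

View pics/w4z.png

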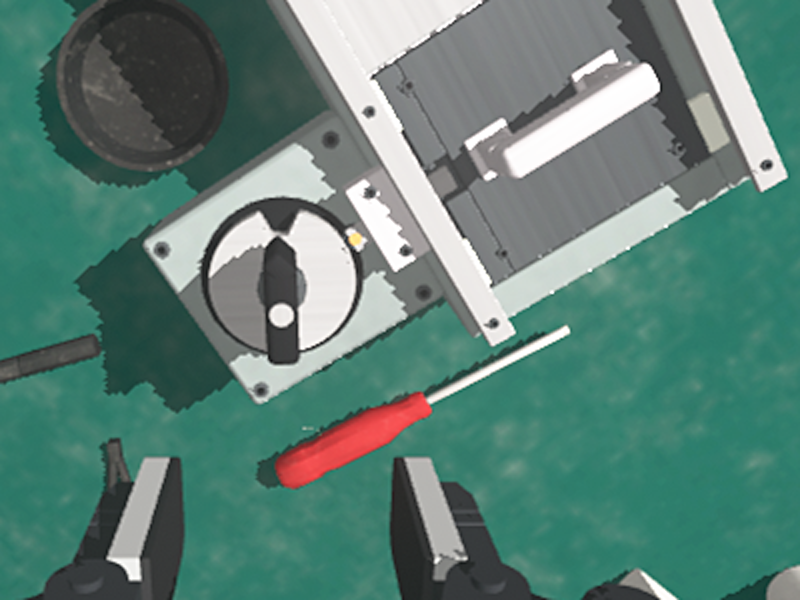

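View pics/w4.png

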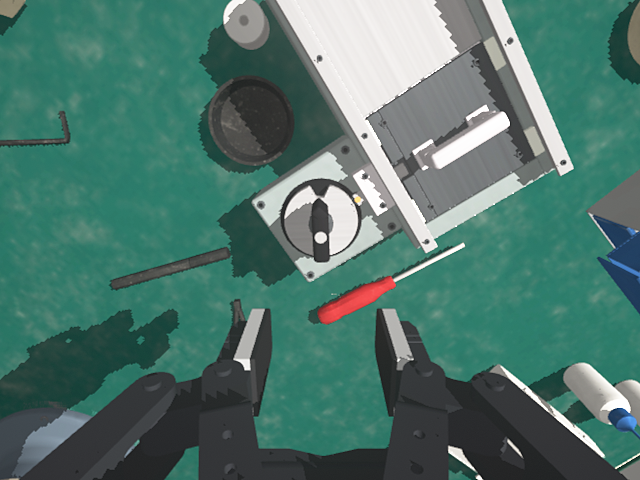

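```bash
python3 - <<'E'
from h import *
np.set_printoptions(precision=4,suppress=True)
f=np.load("pics/w4.npz");s=dict(f);P=cloud("wrist",f['d'],s)
q=lambda a,b:(180+a/2,80+b/2)
W=lambda a,b,z:atz("wrist",q(a,b),z,s)
ang=lambda v:np.degrees(np.arctan2(v[1],v[0]))
t,n=W(284,361,.112),W(280,238,.112);print("bar",t,n,np.linalg.norm(n-t),ang(n-t),"axis dot",W(282,314,.112))
print("disc c",W(282,277,.069))
a,b=W(512,164,.105),W(648,80,.105);print("handle",a,b,(a+b)/2,ang(b-a),np.linalg.norm(b-a))
a,b=W(490,343,.083),W(280,0,.083);print("lip",a,b,ang(b-a)-90)
a,b=W(785,181,.083),W(712,0,.083);print("lip2",a,b,ang(b-a)-90)
a,b=W(492,322,.083),W(766,164,.083);print("screws",a,b,ang(b-a))
a,b=W(160,250,.06),W(330,140,.06);print("block screws",a,b,ang(b-a))
a,b=W(160,250,.06),W(261,390,.06);print("block screws",a,b,ang(b-a)+90)
for p in[(282,314),(580,130),(560,200),(500,330)]:
    u,v=map(int,q(*p));print(P[v,u])
# bar top via depth
z=P[...,2];m=(z>.108)&(z<.122);m[250:]=0;ys,xs=np.where(m&(P[...,0]<.53)&(P[...,0]>.43)&(abs(P[...,1]-.03)<.05));Q=P[ys,xs]
print(len(Q),Q.mean(0),Q.min(0),Q.max(0)); 
r=cv2.minAreaRect((Q[:,:2]*1000).astype(np.float32));print(r)
m=(z>.1)&(z<.115)&(P[...,0]>.54)&(P[...,0]<.66)&(abs(P[...,1])<.06);Q=P[m];print(len(Q),cv2.minAreaRect((Q[:,:2]*1000).astype(np.float32)))
E
```

```text
bar [0.4654 0.0185 0.112 ] [0.4953 0.0522 0.112 ] 0.04500145778041042 48.385506878331114 axis dot [0.4771 0.0319 0.112 ]
disc c [0.4786 0.0338 0.069 ]
handle [0.5695 0.0154 0.105 ] [0.619  0.0062 0.105 ] [0.5942 0.0108 0.105 ] -10.561237180913041 0.050351117268026976
lip [ 0.5228 -0.04    0.083 ] [0.5485 0.1085 0.083 ] -9.815164158730084
lip2 [ 0.6424 -0.0651  0.083 ] [0.6572 0.006  0.083 ] -11.808769300325906
screws [ 0.5288 -0.0337  0.083 ] [ 0.6406 -0.0549  0.083 ] -10.776757491210375
block screws [0.4483 0.075  0.06  ] [0.529  0.0596 0.06  ] -10.811297079131702
block screws [0.4483 0.075  0.06  ] [0.4353 0.0014 0.06  ] -10.020277867893498
[0.4774 0.0323 0.1135]
[0.5926 0.0093 0.1073]
[ 0.5797 -0.0193  0.0665]
[ 0.5291 -0.0379  0.0842]
684 [0.4807 0.0364 0.1119] [0.4667 0.0212 0.1081] [0.4917 0.0495 0.1146]
((481.0234069824219, 36.71171569824219), (31.612817764282227, 11.913432121276855), 49.023704528808594)
1626 ((594.311767578125, 10.780696868896484), (12.67222785949707, 56.40227127075195), 79.47364044189453)
```

Emit:
apply_moves(targets=[[[0.5,50,-2,-1,-2],[0.5,100,-2,-1,-2],[0.5,135,-2,-1,-2],[0.5,149,-2,-1,-2],[0.5,149,-2,-1,-2],[1,149,-2,-1,-2],[1,149,-2,-1,-2],[1,149,-2,-1,-2],[1,149,-2,-1,-2]]])

```text
time: 4.2
tcp_pos: [0.4775, 0.0332, 0.0918]
tool_rot: [0.292, 0.645, 0.291, -0.643]
wrist_force: [-0.9, -0.8, 6.8]
width: 0.0109
```

```bash
python3 snap.py w5 180,80,400,300;python3 st.py
```

```text
4.2 [ 0.2939  0.4054 -0.5499  2.1068  0.3242  0.7075 -1.1897] [0.4775 0.0332 0.0918] [ 0.292   0.6451  0.2909 -0.6434] [-0.8807 -0.7628  6.797 ] 0.01088705886372549
4.25 [ 0.294   0.4054 -0.5499  2.1068  0.3242  0.7075 -1.1897] [0.4776 0.0332 0.0918] [-0.7316 -0.742   6.9548] 0.010922144232828857
[[ 0.0029  0.751  -0.6603]
 [-0.0003 -0.6603 -0.751 ]
 [-1.      0.0024 -0.0017]] y ang -41.32214398798311
```

View pics/w5.png

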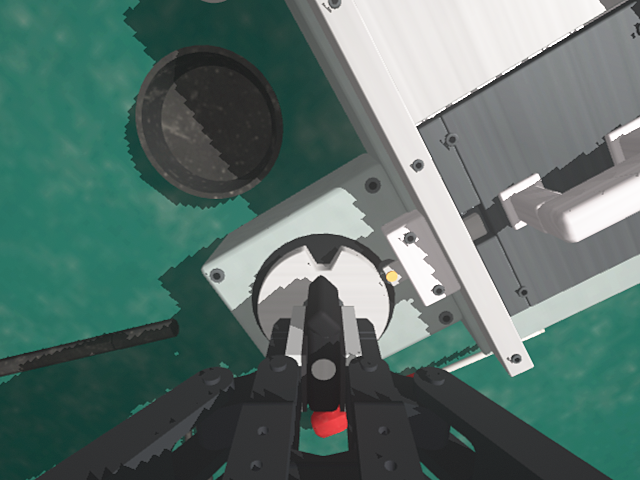

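Emit:
apply_moves(targets=[[[1,0,0,0,8],[1,0,0,0,16],[1,0,0,0,24],[1,0,0,0,32],[1,0,0,0,40],[1,0,0,0,46],[1,0,0,0,50],[1,0,0,0,50]]])

```text
time: 5.25
tcp_pos: [0.4779, 0.0323, 0.0918]
tool_rot: [-0.009, 0.708, -0.009, -0.706]
wrist_force: [0.7, -2.7, 5.7]
width: 0.0107
```

```bash
python3 snap.py w6 180,80,400,300;python3 st.py
```

```text
5.25 [ 0.1234  0.3719 -0.3376  2.1159  0.1952  0.6792 -1.9413] [0.4779 0.0323 0.0918] [-0.0087  0.7083 -0.0093 -0.7058] [ 0.6985 -2.6845  5.7208] 0.010707332520696417
5.3 [ 0.1236  0.372  -0.3378  2.1158  0.1951  0.6792 -1.9412] [0.4779 0.0323 0.0918] [ 0.914  -2.4505  5.7755] 0.010971571408513316
[[ 0.0034 -0.0255 -0.9997]
 [-0.0007 -0.9997  0.0255]
 [-1.      0.0006 -0.0034]] y ang -91.46391738623373
```

View pics/w6z.png

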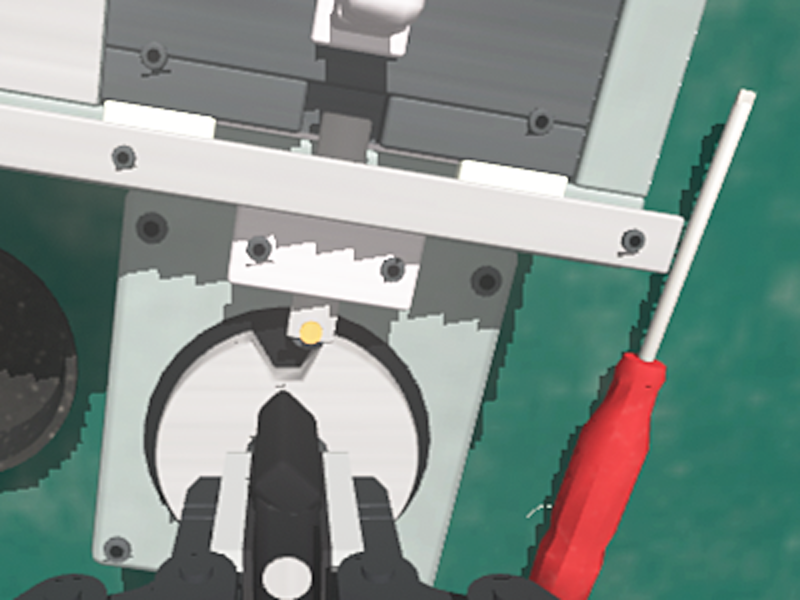

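Emit:
apply_moves(targets=[[[1,0,0,0,4],[1,0,0,0,9],[1,0,0,0,9],[1,0,0,0,9]]])

```text
time: 5.8
tcp_pos: [0.4779, 0.0322, 0.0918]
tool_rot: [-0.064, 0.705, -0.064, -0.703]
wrist_force: [-0.0, -2.0, 5.3]
width: 0.0111
```

```bash
python3 snap.py w7 180,80,400,300;python3 st.py
```

```text
5.8 [ 0.093   0.3677 -0.3006  2.1176  0.1738  0.6756 -2.0762] [0.4779 0.0322 0.0918] [-0.0636  0.7055 -0.0642 -0.7029] [-0.0084 -1.9781  5.2695] 0.0110598298407647
5.85 [ 0.093   0.3678 -0.3007  2.1176  0.1738  0.6756 -2.0762] [0.4779 0.0322 0.0918] [ 0.8415 -2.337   5.9769] 0.01076685303352252
[[ 0.0035 -0.18   -0.9837]
 [-0.001  -0.9837  0.18  ]
 [-1.      0.0004 -0.0036]] y ang -100.3699216835133
```

View pics/w7z.png

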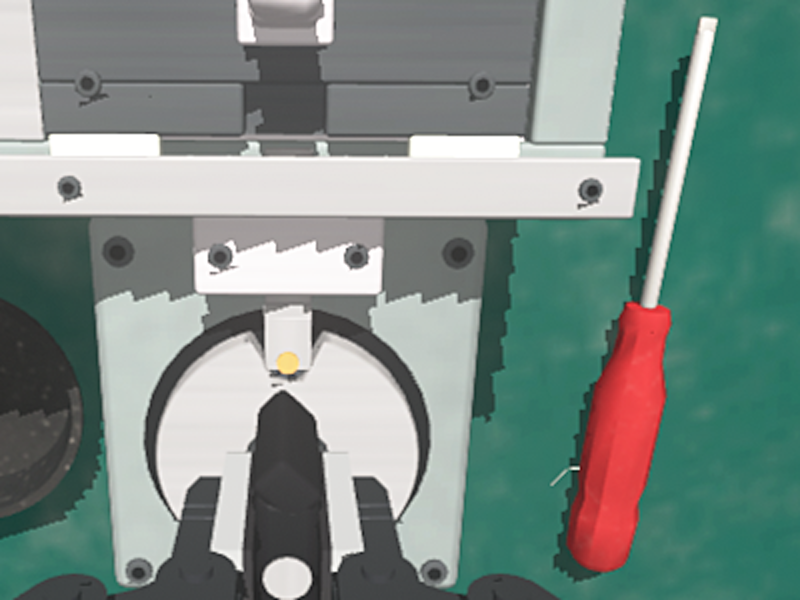

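Emit:
apply_moves(targets=[[[0.5,0,0,0,0],[0.5,0,0,0,0],[0.5,0,0,0,0],[0.5,-15,0,0,0],[0.5,-40,0,0,0],[0.5,-60,0,0,0],[0.5,-60,0,0,0]]])

```text
time: 6.72
tcp_pos: [0.4777, 0.0334, 0.1523]
tool_rot: [-0.064, 0.706, -0.063, -0.703]
wrist_force: [-0.4, 0.3, 0.8]
width: 0.0427
```

```bash
python3 snap.py w8 180,80,400,300;python3 st.py "(.5943,.0108,.15)"
```

```text
6.725 [ 0.1206  0.2744 -0.3267  2.0676  0.121   0.8126 -2.0282] [0.4777 0.0334 0.1523] [-0.0636  0.7058 -0.0632 -0.7027] [-0.4206  0.3498  0.7778] 0.042666898789194954
6.775 [ 0.1204  0.2758 -0.3264  2.0691  0.1211  0.8122 -2.0283] [0.4768 0.0332 0.1512] [ 0.2678  1.0006 -0.8816] 0.042849092955437366
[[ 0.0021 -0.1787 -0.9839]
 [ 0.     -0.9839  0.1787]
 [-1.     -0.0004 -0.0021]] y ang -100.29585223220315
[0.5943 0.0108 0.15  ] shift mm [   1.4256    1.0333 -119.5946]
```

View pics/w8.png

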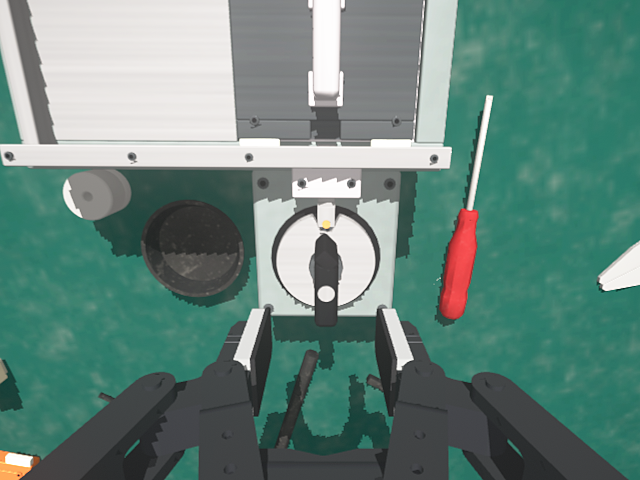

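Emit:
apply_moves(targets=[[[0.5,0,0,-40,0],[0.5,0,1,-80,0],[0.5,0,1,-120,0],[0.5,0,1,-120,0],[0.5,0,1,-120,0]]])

```text
time: 7.4
tcp_pos: [0.5929, 0.0109, 0.1491]
tool_rot: [0.063, -0.703, 0.063, 0.705]
wrist_force: [-0.2, -0.7, -0.3]
width: 0.0429
```

```bash
python3 snap.py w9 180,80,400,300;python3 st.py; python3 - <<'E'
from h import *
np.set_printoptions(precision=4,suppress=True)
f=np.load("pics/w9.npz");s=dict(f);P=cloud("wrist",f['d'],s);z=P[...,2]
v,u=np.mgrid[:480,:640]
m=(z>.1)&(z<.115)&(P[...,0]>.54)&(P[...,0]<.66)&(abs(P[...,1])<.04)&(v<300);Q=P[m];print(len(Q),cv2.minAreaRect((Q[:,:2]*1000).astype(np.float32)),np.median(Q[:,2]))
E
```

```text
7.4 [ 0.1291  0.4472 -0.288   1.8118  0.156   0.9077 -1.9788] [0.5929 0.0109 0.1491] [ 0.0632 -0.7032  0.0634  0.7053] [-0.2384 -0.6539 -0.3135] 0.04286240743915244
7.45 [ 0.129   0.4464 -0.2882  1.8121  0.156   0.9077 -1.9788] [0.5927 0.0111 0.1494] [ 0.1714 -0.7832  0.1821] 0.04315035016494246
[[-0.0025 -0.1779 -0.984 ]
 [-0.0001 -0.984   0.1779]
 [-1.      0.0005  0.0025]] y ang -100.24903969391606
1684 ((603.8046264648438, 8.875534057617188), (11.978147506713867, 36.73048400878906), 79.34900665283203) 0.10634924165017517
```

View pics/w9.png

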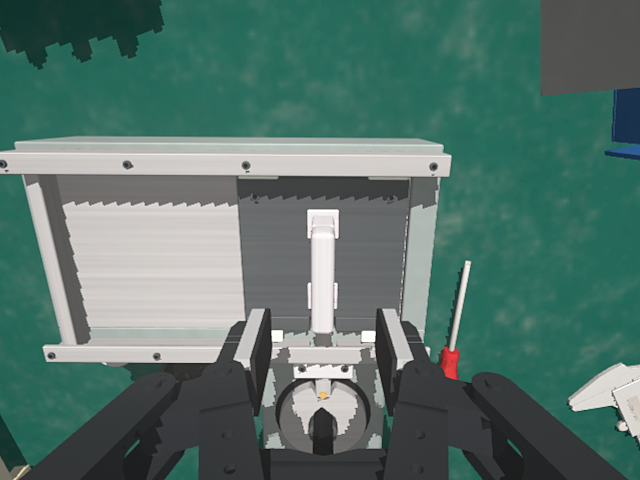

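Emit:
apply_moves(targets=[[[0.5,30,0,-1,0],[0.5,52,0,-1,0],[0.5,62,0,-1,0],[0.5,62,0,-1,0],[1,62,0,-1,0],[1,62,0,-1,0],[1,62,0,-1,0],[1,62,0,-1,0]]])

```text
time: 8.45
tcp_pos: [0.596, 0.0107, 0.0895]
tool_rot: [-0.064, 0.705, -0.063, -0.704]
wrist_force: [-0.9, -0.2, 6.3]
width: 0.0112
```

```bash
python3 snap.py w10 180,80,400,300;python3 st.py
```

```text
8.45 [ 0.1137  0.5234 -0.2702  1.8517  0.1893  0.7894 -2.006 ] [0.596  0.0107 0.0895] [-0.0635  0.7049 -0.0633 -0.7036] [-0.8663 -0.1598  6.2632] 0.01116900635260114
8.5 [ 0.1136  0.5234 -0.2702  1.8517  0.1893  0.7894 -2.0061] [0.596  0.0107 0.0895] [-1.6843  0.6796  6.4457] 0.010884674454797006
[[ 0.0019 -0.1787 -0.9839]
 [ 0.0001 -0.9839  0.1787]
 [-1.     -0.0004 -0.0019]] y ang -100.29520585837157
```

View pics/w10.png

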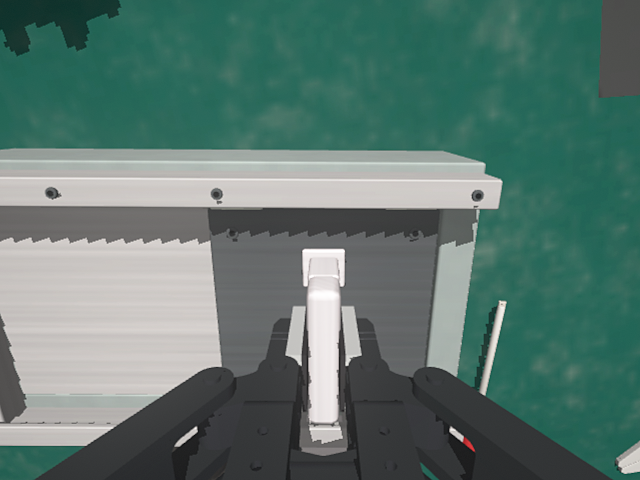

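Emit:
apply_moves(targets=[[[1,-3,0,0,0],[1,-6,0,0,0],[1,-9,0,0,0],[1,-10,0,0,0],[1,-10,0,0,0]]])

```text
time: 9.12
tcp_pos: [0.5952, 0.0105, 0.0983]
tool_rot: [0.063, -0.704, 0.063, 0.704]
wrist_force: [0.2, -0.7, -3.3]
width: 0.0105
```

```bash
python3 snap.py w11 180,80,400,300;python3 st.py
```

```text
9.125 [ 0.1165  0.5116 -0.2732  1.8466  0.1839  0.8079 -2.0014] [0.5952 0.0105 0.0983] [ 0.0634 -0.7042  0.0635  0.7043] [ 0.1696 -0.7289 -3.3314] 0.0104923402916537
9.175 [ 0.1165  0.5118 -0.2733  1.8467  0.184   0.8079 -2.0015] [0.5951 0.0105 0.0982] [-0.3547  0.5189 -4.625 ] 0.010740190865528848
[[-0.0002 -0.1787 -0.9839]
 [-0.0001 -0.9839  0.1787]
 [-1.      0.0001  0.0002]] y ang -100.29137925512057
```

View pics/w11.png

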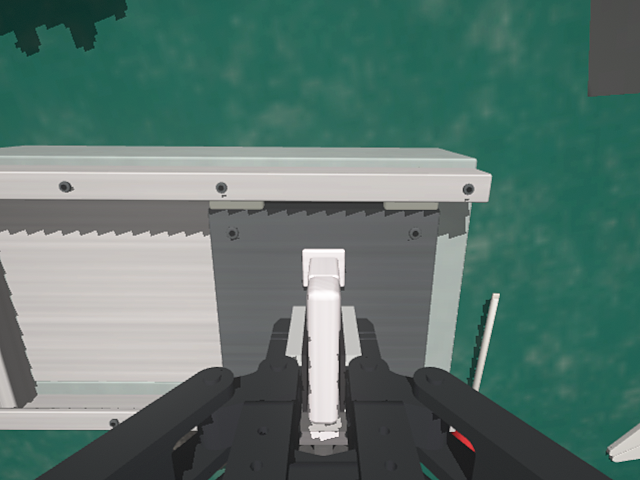

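Emit:
apply_moves(targets=[[[1,0,-8,0,0],[1,0,-20,0,0],[1,0,-35,0,0],[1,0,-50,0,0],[1,0,-65,0,0],[1,0,-78,0,0],[1,0,-88,0,0],[1,0,-95,0,0],[1,0,-99,0,0],[1,0,-101,0,0],[1,0,-101,0,0]]])

```text
time: 10.55
tcp_pos: [0.6133, 0.1096, 0.0983]
tool_rot: [0.063, -0.704, 0.064, 0.704]
wrist_force: [-0.2, 0.8, -3.8]
width: 0.0108
```

```bash
python3 snap.py w12 180,80,400,300;python3 st.py
```

```text
10.55 [-0.0427  0.5497 -0.2771  1.779   0.1935  0.8396 -2.1616] [0.6133 0.1096 0.0983] [ 0.0635 -0.7042  0.0636  0.7043] [-0.2113  0.7639 -3.8066] 0.010806190426990228
10.6 [-0.0426  0.5497 -0.277   1.779   0.1936  0.8396 -2.1615] [0.6132 0.1095 0.0983] [ 0.5667  0.2936 -5.0942] 0.010900189228261465
[[-0.0001 -0.1791 -0.9838]
 [-0.0004 -0.9838  0.1791]
 [-1.      0.0004  0.0001]] y ang -100.31858973280373
```

View pics/w12.png

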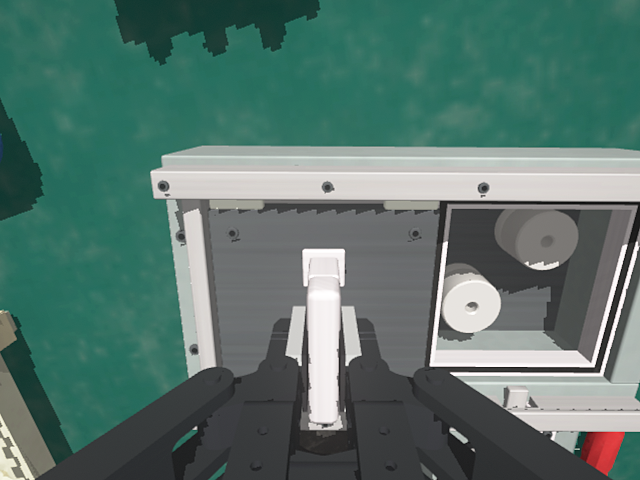

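Emit:
apply_moves(targets=[[[1,0,-2,0,0],[1,0,-3,0,0],[1,0,-4,0,0],[1,0,-5,0,0],[1,0,-5,0,0]]])

```text
time: 11.22
tcp_pos: [0.6138, 0.1126, 0.0982]
tool_rot: [0.063, -0.704, 0.065, 0.705]
wrist_force: [-2.4, -4.1, -0.7]
width: 0.0111
```

```bash
python3 st.py
```

```text
11.225 [-0.0499  0.5519 -0.2754  1.7751  0.1954  0.8436 -2.1691] [0.6138 0.1126 0.0982] [-2.4055 -4.1085 -0.6912] 0.011133387189492088
[[-0.0016 -0.1801 -0.9836]
 [-0.003  -0.9836  0.1801]
 [-1.      0.0033  0.0011]] y ang -100.37554710574598
```

Emit:
apply_moves(targets=[[[1,1,1,0,0],[1,2,1,0,0],[1,3,1,0,0],[1,3,1,0,0]]])

```text
time: 11.72
tcp_pos: [0.6141, 0.1125, 0.0956]
tool_rot: [-0.063, 0.704, -0.064, -0.704]
wrist_force: [-1.9, -5.7, -0.4]
width: 0.0109
```

```bash
python3 st.py
```

```text
11.725 [-0.0493  0.5549 -0.2752  1.7771  0.1963  0.8369 -2.1688] [0.6141 0.1125 0.0956] [-1.9079 -5.7292 -0.3994] 0.0108890466878539
[[-0.0001 -0.1796 -0.9837]
 [-0.0018 -0.9837  0.1796]
 [-1.      0.0018 -0.0002]] y ang -100.34923013892411
```

Emit:
apply_moves(targets=[[[1,0.5,0,0,0],[1,0.5,0,0,0],[0.5,0.5,0,0,0],[0.5,0.5,0,0,0],[0.5,0.5,0,0,0],[0.5,-20,0,0,0],[0.5,-50,0,0,0],[0.5,-100,0,0,0],[0.5,-130,0,0,0],[0.5,-130,0,20,0],[0.5,-130,0,20,0]]])

```text
time: 13.1
tcp_pos: [0.5936, 0.1184, 0.2259]
tool_rot: [-0.063, 0.705, -0.063, -0.704]
wrist_force: [0.6, -0.3, -1.4]
width: 0.043
```

```bash
python3 snap.py w13 180,80,400,300;python3 st.py; python3 - <<'E'
from h import *
np.set_printoptions(precision=4,suppress=True)
f=np.load("pics/w13.npz");s=dict(f);P=cloud("wrist",f['d'],s);z=P[...,2]
v,u=np.mgrid[:480,:640]
c,sn=np.cos(np.radians(-10.5)),np.sin(np.radians(-10.5));o=np.array([.5943,.0108])
bx=(P[...,0]-o[0])*c+(P[...,1]-o[1])*sn; by=-(P[...,0]-o[0])*sn+(P[...,1]-o[1])*c
m=(z>.1)&(z<.125)&(abs(bx)<.045)&(by>.07)&(by<.14)
print(m.sum(),cv2.minAreaRect(np.stack([bx[m],by[m]],1).astype(np.float32)*1000),np.median(z[m]))
for a in(-.03,.03):
  for b in(.075,.135):
    k=(abs(bx-a)<.004)&(abs(by-b)<.004)&(z<.085);print(a,b,k.sum(),np.median(z[k]))
E
```

```text
13.1 [-0.0294  0.3865 -0.3127  1.709   0.1326  1.0662 -2.1331] [0.5936 0.1184 0.2259] [-0.0629  0.7045 -0.0626 -0.7041] [ 0.6252 -0.2876 -1.4368] 0.04298587481820527
13.15 [-0.0291  0.3878 -0.3118  1.7082  0.133   1.0659 -2.1331] [0.5942 0.1179 0.2254] [0.5611 0.132  0.4166] 0.04278446089782606
[[ 0.0005 -0.1776 -0.9841]
 [ 0.0001 -0.9841  0.1776]
 [-1.     -0.0002 -0.0004]] y ang -100.23032451901716
1463 ((-0.5715599060058594, 102.77018737792969), (55.696319580078125, 11.412857055664062), 0.2646898627281189) 0.11242534220084635
-0.03 0.075 97 0.07483274801836098
-0.03 0.135 107 0.07479413716682826
0.03 0.075 121 0.07471525757127367
0.03 0.135 121 0.0749150369107025
```

View pics/w13.png

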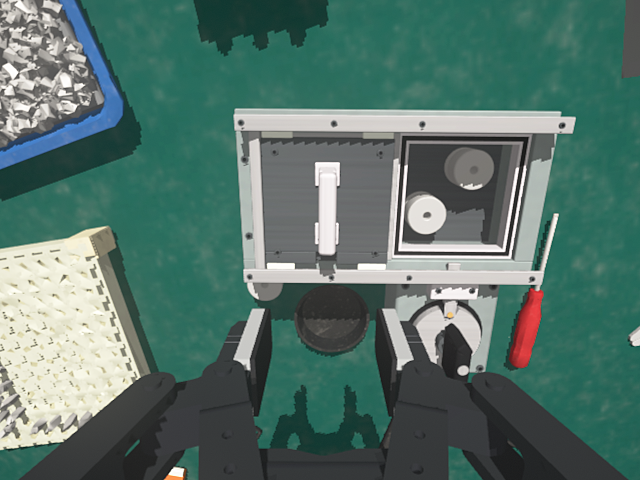

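```bash
python3 -c "
import cv2
p=cv2.imread('pics/w13.png')
a=cv2.resize(p[270:400,380:520],None,fx=4,fy=4,interpolation=2);b=cv2.resize(p[120:250,230:290],None,fx=4,fy=4,interpolation=2)
cv2.imwrite('pics/z13.png',cv2.hconcat([a,b]))"
```

View pics/z13.png

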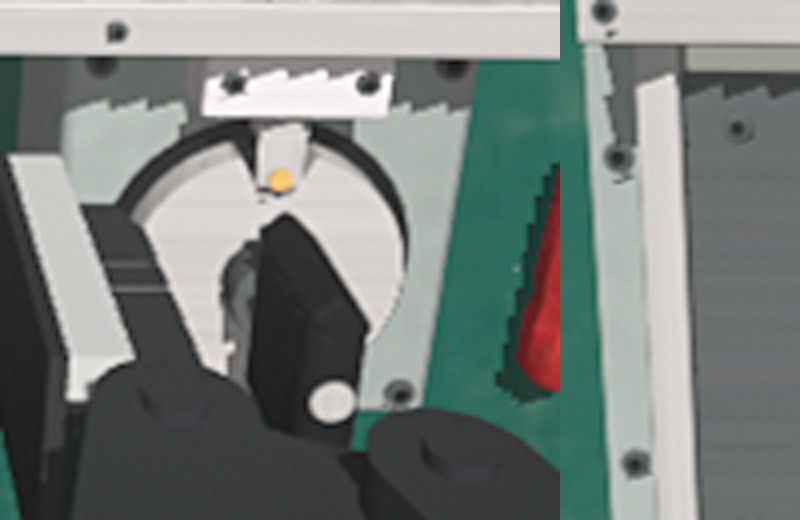

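The crop shows the roller (280,180) down in the notch with the nose pointing at it. The hatch's edge is against the end stop, and the gripper is clear.

```bash
python3 -c "
from workcell import *
print(close_job())"
```

```text
the job is handed in; nothing more can be done
None
```

The box is open and the job is handed in at about 13 s of the 42 s allowed; the hand-in gave no verdict.

- **Knob:** I gripped the bar and turned it about 59° clockwise until the bolt's roller dropped into the notch. After I let go, the pictures showed it still fully in, and it was in the last picture too. I judged this by eye and did not measure the bolt travel.
- **Hatch:** I lifted it about 9 mm by its handle and slid it along the channels until the wrist force showed contact with the end stop. I then lowered it to the deck and let go.
- **Last measurements:** The handle is at y of about 103 mm (needs over 98), with 104 mm being right against the stop. The plate is level to about 0.2 mm over 60 mm.
- **Height reading:** Depth put the plate top at about 74.8 mm against 74 mm nominal, inside the tolerance. The handle top read 112 mm against an expected 111 mm.
- **Bystanders:** The dish, weight and screwdriver looked undisturbed in the last picture. The blue-capped bottle was out of view there, but the arm made no unexpected contact anywhere.
- **Forces:** The wrist force stayed under 8 N in every reading I took, against the 120 N limit. At the end the gripper was clear of everything.

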